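Stow the mallet in its sprung ring

TASK

Lift the mallet out of the plywood block and put it away in the blue ring holder: handle first down through the ring, then push it down past the gripping pads until its head sits fully home on the ring, upright. Push no harder than it needs: the ring gives on its springs and must never be driven down onto its bottom stop, and the push has to be eased off slowly, or the ring springs back and throws the mallet up. Leave the other things on the bench alone.

Things in the scene. Friction and masses are not known exactly. Their poses are not given: they have to be found in the camera images.
- mallet_head (a point): Centre of the head of a short mallet (0.22 to 0.34 kg) that stands upright, handle down, in the plywood block. The head is 80 mm long (its x), 42 mm wide (y), 40 mm tall (z, up), orange in the middle with black rubber ends 40 mm wide; grip it here, from above, across the 42 mm width. Its flat underside is 20 mm below this point.
- mallet_under (a point): On the mallet's axis, at the head's flat underside where the wooden handle begins. Same axes as mallet_head.
- mallet_foot (a point): Centre of the foot (free lower end) of the mallet's round handle, 112 mm below the head's underside. The handle is 22 mm in diameter and tapers over its last 35 mm to 16 mm at the foot.
- block_top (a point): Centre of the hole's mouth in the top of a fixed plywood block, 100 x 100 x 70 mm. Round hole 28 mm in diameter, 60 mm deep; the mallet's foot stands on its floor, so the head's underside starts 52 mm above the block's top. z up.
- ring_top (a point): Centre of the blue ring's top rim, z up along its axis; 155 mm above the bench when unloaded. Bore 25 mm, outside 38 mm, 40 mm tall, open below. Its arm, the sleeve it rides on (to its +x, 53 to 77 mm off the axis) and the brass pad housings (along y, to 35 mm off the axis) all lie at least 9 mm below the rim.
- ring_pads (a point): On the ring's axis, 20 mm below the rim, between two opposed rounded black spring pads that stand into the bore along y, 18 mm apart when free. They grip the handle with a drag of some 6 to 10 N (up to 12 N as the taper enters or if it stands askew), so it does not slide down under its own weight and must be pushed.
- holder: Fixed dark steel base of the ring holder, 150 x 100 x 12 mm; origin on the bench below the ring's centre, x to its guide rods. The ring rides on springs: loaded (push plus the mallet's 2 to 3 N weight) over 2 N it starts to sink, and near 18 N it would meet its stop, which it must not; so it sinks while the handle is pushed. Let go suddenly it throws the mallet up; eased up, it carries it along.
- tape: A roll of yellow tape, 80 mm across, 25 mm tall, lying flat; origin at its underside. To be left alone.
- glue: A green bottle, 56 mm across, 130 mm tall; origin at its underside. To be left alone.
- rivets: A clear jar, 68 mm across, 75 mm tall; origin at its underside. To be left alone.
Things that resemble listed ones, but are neither listed nor needed, are in the scene too. There is more than one size of the part that bears mallet_head; the job needs the middle-sized.

How it is judged (in metres and radians):
On the way, in this order (a step that is already met when the one before it is completed fails the run):
1. the mallet is lifted clear of the block (z of mallet_foot in the frame of block_top above 0.005 m), for 0.1 s.
2. the handle is down inside the ring from above, upright (z of mallet_foot in the frame of ring_top below -0.03 m and z of mallet_under in the frame of ring_top above 0.01 m and horizontal distance between mallet_under and ring_top below 0.012 m and angle between mallet_foot's own z axis and vertical below 0.15 rad), for 0.1 s.
At the end, for the whole second after the job is handed in: The mallet hangs at rest and upright (within 0.08 rad) in the ring, handle down, its head's underside within 2 mm of the ring's rim and centred within 5 mm, let go (z of mallet_under in the frame of ring_top between -0.003 and 0.002 m and horizontal distance between mallet_under and ring_top below 0.005 m and angle between mallet_foot's own z axis and vertical below 0.08 rad and linear speed of mallet below 0.02 m/s); the robot touches nothing.
It fails at once if the ring is driven down onto its bottom stop (loaded with over about 17 N) (height (world z) of ring_top below 0.1375 m).
It fails at once if a bystander is moved more than 20 mm (distance of any of tape, glue, rivets from where it was at the start of the episode above 0.02 m).
It also fails if it takes over 58 s, if anything falls off the work surface, if the arm or the gripper's body presses on something with over 40 N, if the wrist force passes 120 N, or if a joint passes its speed limit or range.

ROBOT

A 6-joint arm with a two-finger parallel gripper is mounted at the origin on the work surface. World frame = base frame: x ahead of the robot, y to its left, z up, the work surface at z = 0. Lengths are in m, angles in degrees, forces in N, time in s.
With the tool pointing down it reaches from about 0.35 to 0.925 m from the base axis. Payload 6.4 kg.
Tool frame: the origin (TCP) lies on the centre line of the jaws, within the pads' length; the fingertips stand 11 mm ahead of it and the grasp point (between the pads) lies 8 mm behind it (ctrl.tips_ahead is the distance from the TCP to the fingertips, in m); z points along the fingers, y is the line along which they close (so a half turn about z gives the same grasp; the last joint's range is limited). The gripper opens to 85 mm and grips with 20 to 120 N. Pads are 22 mm wide; open, the fingers measure 114 mm over their backs; the gripper's body (76 mm by 85 mm) begins 54 mm behind the grasp point. The pads swing forward as they close: fully open they stand 13 mm farther back than shut.
Start: joints at [53.68, 14.043, 89.255, -0, 76.702, -9.975], TCP at [0.288, 0.583, 0.242] pointing down, gripper open.
Joint ranges: [-179.41, 179.41], [-58.25, 129.5], [7.25, 145.43], [-54.29, 234.29], [11.92, 165.04], [-157.13, 157.13]. Speed limits (degrees/s): [147.25, 147.25, 180, 180, 180, 180].

INTERFACE

Orientations are given as [roll, pitch, yaw] about the fixed x, y, z axes, in that order (R = Rz(yaw) Ry(pitch) Rx(roll)).
In Python, from station import ctrl gives the robot as it stands.
- The arm moves only by the tool drive_tool, never from a script. Its arguments are lists of equal length, an entry for each row: "translation": the shift along the tool's x, y, z as a fraction of full scale, a list of three; "delta_rot": the turn, a rotation vector about the tool's x, y, z as a fraction of full scale, a list of three. In form: {"translation": [[dx, dy, dz], ...], "delta_rot": [[rx, ry, rz], ...]}. A call has 1 to 8 rows; each row shifts and turns the commanded pose from where the row before left it, along the tool's axes as they then stand; what a row does not reach is not made up. Full scale, the value 1, is 4 cm for a shift and 8 degrees for a turn. A row lasts 1/8 s, in which the tool goes at most 62.5 mm and 10.7 degrees, less where a joint would pass 70% of its speed; a pose out of reach is approached as far as the arm can. A call with a number of a shift or a turn outside -1 to 1 is refused whole. A call with a gripper value outside its range is refused whole. "gripper" is the opening in per cent of the stroke, from 0 (shut) to 100 (fully open), set as the call begins (left out, the last holds). The fingers move at their own pace and stop on an object; the grip force is fixed at half the most. Time passes only in rows, so rows that do not move let the fingers close. It gives the time, the measured TCP pose, the force, the opening and the grip force at its end, in the units of the state.
- ctrl.sense(): the state, without advancing time (a new reading comes with each control period).
- ctrl.snapshot(name): name is "scene" or "side" or "wrist"; returns (picture, depth): 480x640x3 uint8, blue, green, red; 480x640 float32, m along the optical axis (not along the pixel's ray), 0 where there is no reading.
- ctrl.get_calibration(name): a dict with "intrinsics" (3x3 intrinsics, pixels), "dist_coeffs" ([k1, k2, p1, p2, k3] as OpenCV has them; the pictures are not rectified), "rvec" (rotation vector, rad) and "tvec" (3), from world to camera coordinates, as OpenCV has them. Camera axes: x right, y down, z forward; pixel columns grow to the right and rows downward; lengths in m; the calibration is good to about 2 mm. A picture is of the moment at which its call begins: read the wrist's pose just before it. get_calibration takes no time and is no camera call; for the wrist camera it gives the pose at the moment of the call.
- ctrl.close_job(): hands the job in; it is judged then, once.
The state is a dict: "time": time; "joints": joint angles; "qvel": joint speeds; "joint_efforts": joint torques, N m; "tcp_pos": TCP position; "orientation": TCP orientation; "wrist_force": force on the tool from outside, world axes, zero at the start; "torque": the same for the moment, N m; "opening": finger opening in m; "grasp_force": force on a finger pad.
Only numpy, scipy, OpenCV 4.12 (cv2) and the standard library are available. Lean on these libraries where they do the work, as an engineer would, in place of code of your own. Each camera call takes 0.05 s, during which the arm holds its last target. There are 200 camera calls.

## Working session

There is one attempt and no reset: what is moved stays moved. The work goes in short steps, Python scripts to look and compute and a tool call to move; the robot and the scene stay as the last step left them, time stands still between calls to the robot, and variables do not carry over. Pictures are saved under pics/ and viewed, at most 10 in all, crops included, and the job is handed in when it is done.

Besides the shell and the picture viewer there is one more tool, called as name(argument=value, ...), one argument or row to a line, values as JSON. drive_tool: Moves the arm, as the interface text tells. Its arguments: {"type":"object","properties":{"translation":{"type":"array"},"delta_rot":{"type":"array"},"gripper":{"type":"number"}},"required":["translation","delta_rot"]}

```bash
mkdir -p pics; python3 - <<'E'
from station import ctrl
import cv2,numpy as np
s=ctrl.sense();print(s)
for n in("scene","side"):
    p,d=ctrl.snapshot(n);cv2.imwrite(f"pics/{n}0.png",p);np.save(f"{n}0.npy",d)
    c=ctrl.get_calibration(n);print(n,c)
E
```

```text
{'time': 0.0, 'joints': array([ 5.36791619e+01,  1.40835188e+01,  8.93250802e+01,  6.39708278e-04,
        7.67014915e+01, -9.97502075e+00]), 'qvel': array([-0.0723474 ,  0.00328349,  0.07672713,  0.05852768,  0.05003027,
        0.01982642]), 'joint_efforts': array([ 1.28349126e-03, -4.29482961e+01, -3.26141846e+01,  2.97921406e-05,
        5.07866978e-03,  1.53010592e-05]), 'tcp_pos': array([0.2881308 , 0.58205253, 0.24118541]), 'orientation': array([-1.79891681e+02, -1.96826109e-02,  1.53654016e+02]), 'wrist_force': array([ 0.30795675, -0.65634208,  0.86881029]), 'torque': array([ 0.02222676, -0.00648241, -0.00556213]), 'grasp_force': 0.0, 'opening': 0.0855333207611727}
scene {'intrinsics': array([[542.15432241,   0.        , 317.79820998],
       [  0.        , 542.15432241, 232.76554969],
       [  0.        ,   0.        ,   1.        ]]), 'dist_coeffs': array([-0.14934002,  0.        ,  0.        ,  0.        ,  0.        ]), 'rvec': array([ 1.19593378,  2.2015458 , -1.05721986]), 'tvec': array([ 0.28476386, -0.17330681,  1.57667635])}
side {'intrinsics': array([[505.41080295,   0.        , 312.00451991],
       [  0.        , 505.41080295, 238.50273156],
       [  0.        ,   0.        ,   1.        ]]), 'dist_coeffs': array([-0.08194142,  0.        ,  0.        ,  0.        ,  0.        ]), 'rvec': array([ 2.07640828, -0.66923125,  0.34738646]), 'tvec': array([-0.43649157,  0.28266175,  1.08925305])}
```

View pics/scene0.png

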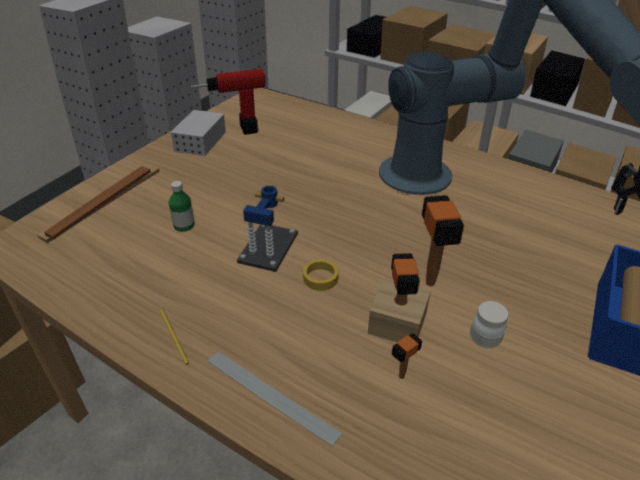

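View pics/side0.png

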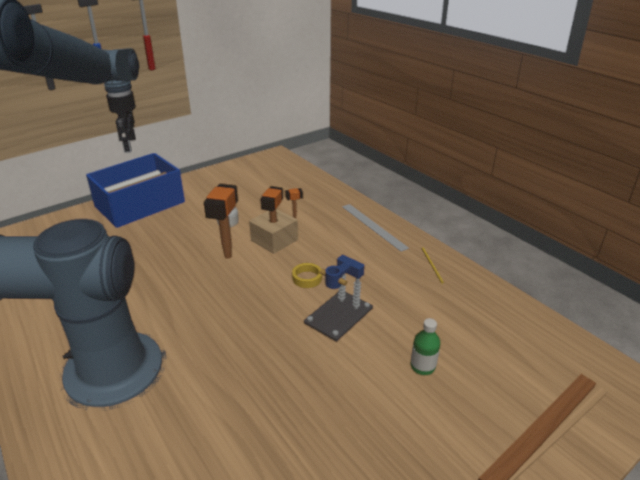

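The scene view shows the mallet in the block at (405,273), the ring at (269,193), tape at (321,274), glue at (181,208) and the jar at (489,325). In the side view the mallet is at (272,198) and the ring at (334,276). The large and small mallets stand free, one on either side of the block.

```bash
cat > h.py <<'E'
import cv2,numpy as np
from station import ctrl
def cloud(p,d,c,box):
    u0,v0,u1,v1=box
    v,u=np.mgrid[v0:v1,u0:u1]; z=d[v0:v1,u0:u1].ravel()
    uv=np.stack([u.ravel(),v.ravel()],1).astype(np.float64)
    n=cv2.undistortPoints(uv[:,None],c['intrinsics'],c['dist_coeffs'])[:,0]
    X=np.c_[n*z[:,None],z]; R=cv2.Rodrigues(c['rvec'])[0]
    W=(X-c['tvec'].ravel())@R
    hsv=cv2.cvtColor(p,cv2.COLOR_BGR2HSV)[v0:v1,u0:u1].reshape(-1,3).astype(int)
    k=z>0
    return W[k],hsv[k]
def mask(hsv,h0,h1,s=130,v=50): return (hsv[:,0]>=h0)&(hsv[:,0]<=h1)&(hsv[:,1]>s)&(hsv[:,2]>v)
def rect(W,z0,z1):
    k=(W[:,2]>z0)&(W[:,2]<z1)
    r=cv2.minAreaRect((W[k][:,:2]*1000).astype(np.float32)); return r,k.sum(),np.median(W[k][:,2])
E
python3 - <<'E'
from h import *
B={"scene":{"mal":(385,245,425,300),"ring":(240,180,290,228),"blk":(365,285,435,345),"tape":(300,255,343,292)},
"side":{"mal":(258,182,286,224),"ring":(322,254,367,290),"blk":(245,210,302,252),"tape":(288,260,325,288)}}
for n in B:
    p=cv2.imread(f"pics/{n}0.png");d=np.load(f"{n}0.npy");c=ctrl.get_calibration(n)
    for o,b in B[n].items():
        W,h=cloud(p,d,c,b)
        if o=="mal": m=(W[:,2]>.125)&(W[:,2]<.2)
        elif o=="ring": m=mask(h,100,130,100,30)
        elif o=="blk": m=(W[:,2]>.064)&(W[:,2]<.076)
        else: m=mask(h,20,32,150)&(W[:,2]>.01)
        V=W[m];print(n,o,len(V),"zpct",np.percentile(V[:,2],[2,25,50,75,98]).round(3))
        zt=np.percentile(V[:,2],97)
        print("  all",rect(V,0,1)[0],"top",rect(V,zt-.006,zt+.006))
E
```

```text
scene mal 995 zpct [0.128 0.147 0.159 0.161 0.163]
  all ((552.7281494140625, 214.95034790039062), (84.83700561523438, 43.531227111816406), 35.7989501953125) top (((552.7488403320312, 214.9710693359375), (83.8733139038086, 42.62635040283203), 37.8326301574707), np.int64(621), np.float64(0.1605572282751603))
scene ring 737 zpct [0.115 0.129 0.141 0.144 0.155]
  all ((512.6758422851562, -145.1436309814453), (98.67046356201172, 63.07915496826172), 2.681295871734619) top (((483.3296813964844, -162.13075256347656), (36.83970642089844, 33.049922943115234), 65.96884155273438), np.int64(95), np.float64(0.15263607003221338))
scene blk 1457 zpct [0.065 0.068 0.069 0.07  0.072]
  all ((553.5337524414062, 214.38880920410156), (104.86809539794922, 100.27902221679688), 11.052329063415527) top (((553.4000244140625, 214.30320739746094), (104.93389892578125, 100.09426879882812), 10.833686828613281), np.int64(1390), np.float64(0.06891550693567582))
scene tape 459 zpct [0.011 0.016 0.022 0.024 0.027]
  all ((527.7055053710938, 9.003692626953125), (75.761962890625, 74.2666015625), 33.72382736206055) top
[... 707 characters left out ...]
3), 53.03528594970703), np.int64(92), np.float64(0.15492873097617593))
side blk 644 zpct [0.065 0.069 0.071 0.072 0.074]
  all ((551.489501953125, 213.7171630859375), (107.65855407714844, 106.54422760009766), 11.518482208251953) top (((552.2892456054688, 213.16476440429688), (106.31194305419922, 105.14228820800781), 11.518482208251953), np.int64(552), np.float64(0.07112395613035352))
side tape 368 zpct [0.011 0.017 0.022 0.026 0.028]
  all ((493.9061279296875, -38.712982177734375), (188.48391723632812, 73.46285247802734), 55.846797943115234) top (((522.8529663085938, 6.196128845214844), (81.2780990600586, 73.42898559570312), 62.3135986328125), np.int64(187), np.float64(0.025434693386166482))
```

```bash
python3 - <<'E'
from h import *
n="scene";p=cv2.imread(f"pics/{n}0.png");d=np.load(f"{n}0.npy");c=ctrl.get_calibration(n)
for o,b,z in(("big",(420,192,464,248),.08),("small",(390,333,422,362),.06),("glue",(168,180,196,232),.03),("jar",(472,302,508,346),.03)):
    W,h=cloud(p,d,c,b);W=W[(W[:,2]>z)&(W[:,2]<.4)]; print(o,rect(W,0,1)[0],np.percentile(W[:,2],[2,98]))
W,h=cloud(p,d,c,(240,180,290,260));m=mask(h,100,130,100,30)&(W[:,2]>.1);V=W[m]
for z0 in np.arange(.1,.165,.005):
    k=(V[:,2]>z0)&(V[:,2]<z0+.005)
    if k.sum()>5: print(round(z0,3),k.sum(),V[k].min(0).round(3),V[k].max(0).round(3))
print(ctrl.tips_ahead)
c=ctrl.get_calibration("wrist");R=cv2.Rodrigues(c['rvec'])[0];print(c['intrinsics'],-R.T@np.ravel(c['tvec']),R)
E
```

```text
big ((403.26434326171875, 222.86044311523438), (114.89137268066406, 59.25352478027344), 38.38688278198242) [0.11879332 0.20782996]
small ((672.5865478515625, 282.3211669921875), (29.434438705444336, 54.41231155395508), 73.8309555053711) [0.07601366 0.10199841]
glue ((555.8109741210938, -384.4915466308594), (48.718238830566406, 54.187217712402344), 81.22570037841797) [0.03207159 0.12994043]
jar ((491.0965576171875, 388.2623291015625), (63.26701354980469, 67.32347106933594), 32.80461502075195) [0.03134386 0.07632029]
0.11 14 [ 0.538 -0.167  0.112] [ 0.558 -0.115  0.115]
0.115 49 [ 0.474 -0.171  0.115] [ 0.562 -0.112  0.12 ]
0.12 71 [ 0.476 -0.173  0.12 ] [ 0.563 -0.113  0.125]
0.125 57 [ 0.478 -0.17   0.125] [ 0.562 -0.113  0.13 ]
0.13 64 [ 0.484 -0.175  0.13 ] [ 0.562 -0.112  0.135]
0.135 89 [ 0.466 -0.174  0.135] [ 0.561 -0.113  0.14 ]
0.14 261 [ 0.464 -0.177  0.14 ] [ 0.562 -0.114  0.145]
0.145 52 [ 0.466 -0.179  0.145] [ 0.56  -0.124  0.15 ]
0.15 61 [ 0.465 -0.178  0.15 ] [ 0.501 -0.143  0.155]
0.155 19 [ 0.468 -0.175  0.155] [ 0.499 -0.145  0.157]
0.011
[[413.36579511   0.         316.82136076]
 [  0.         413.36579511 242.38598028]
 [  0.           0.           1.        ]] [0.21327743 0.61858996 0.37347292] [[ 0.44417285  0.89593799 -0.0023659 ]
 [ 0.84775107 -0.41942625  0.32465328]
 [ 0.28987688 -0.14620787 -0.94583014]]
```

drive_tool(
  translation=[
    [0,0,-1],
    [0,0,-0.5],
    [0,0,0],
    [0,0,0],
    [0,0,0],
    [0,0,0],
    [0,0,0],
    [0,0,0],
  ],
  delta_rot=[
    [0,0,1],
    [0,0,1],
    [0,0,1],
    [0,0,1],
    [0,0,1],
    [0,0,1],
    [0,0,1],
    [0,0,1],
  ],
)

```text
time: 1.1
tcp_pos: [0.2883, 0.5823, 0.3016]
orientation: [-180.0, 0.1, 89.4]
wrist_force: [-0.7, -0.0, 0.1]
opening: 0.0854
grasp_force: 0.0
```

drive_tool(
  translation=[
    [0,0,0],
    [0,0,0],
    [0,0,0],
    [0,0,0],
    [0,0,0],
    [0,0,0],
    [0,0,0],
    [0,0.5,0],
  ],
  delta_rot=[
    [0,0,1],
    [0,0,1],
    [0,0,1],
    [0,0,1],
    [0,0,1],
    [0,0,1],
    [0,0,0.46],
    [0,0,0],
  ],
)

```text
time: 2.1
tcp_pos: [0.3004, 0.5665, 0.3016]
orientation: [180.0, 0.1, 38.1]
wrist_force: [-0.4, 0.1, 0.8]
opening: 0.0853
grasp_force: 0.0
```

drive_tool(
  translation=[
    [0,1,0],
    [0,1,0],
    [0,1,0],
    [0,1,0],
    [0,1,0],
    [0,1,0],
    [0,1,0],
    [0,1,0],
  ],
  delta_rot=[
    [0,0,0],
    [0,0,0],
    [0,0,0],
    [0,0,0],
    [0,0,0],
    [0,0,0],
    [0,0,0],
    [0,0,0],
  ],
)

```text
time: 3.1
tcp_pos: [0.4985, 0.3121, 0.3021]
orientation: [180.0, 0.0, 38.0]
wrist_force: [0.9, -0.1, -0.3]
opening: 0.0854
grasp_force: 0.0
```

drive_tool(
  translation=[
    [-0.45,1,0],
    [0,1,0],
    [0,0.8,0],
    [0,0,0],
    [0,0,0],
    [0,0,0],
  ],
  delta_rot=[
    [0,0,0],
    [0,0,0],
    [0,0,0],
    [0,0,0],
    [0,0,0],
    [0,0,0],
  ],
)

```text
time: 3.85
tcp_pos: [0.5518, 0.2157, 0.3022]
orientation: [-180.0, 0.0, 38.1]
wrist_force: [-1.4, 0.3, 0.9]
opening: 0.0849
grasp_force: 0.0
```

```bash
python3 - <<'E'
from h import *
s=ctrl.sense();print(s['time'],s['tcp_pos'],s['orientation'],s['joints'])
c=ctrl.get_calibration("wrist");p,d=ctrl.snapshot("wrist");cv2.imwrite("pics/w1.png",p);np.save("w1.npy",d)
W,h=cloud(p,d,c,(0,0,640,480))
k=np.hypot(W[:,0]-.5525,W[:,1]-.2145)<.06
V=W[k]
for a,b in((.15,.175),(.157,.167)): print(rect(V,a,b))
k=np.hypot(W[:,0]-.5525,W[:,1]-.2145)<.09
print(rect(W[k],.066,.074))
E
```

```text
3.85 [0.55179812 0.21565843 0.30223406] [-1.79990193e+02  7.67091110e-03  3.80534476e+01] [1.03885342e+01 3.85404394e+00 9.43734963e+01 5.17747247e-03
 8.17838072e+01 6.23343468e+01]
(((552.551025390625, 214.5494842529297), (79.43319702148438, 41.998924255371094), 35.986934661865234), np.int64(6496), np.float64(0.16196401966086688))
(((552.5740356445312, 214.37017822265625), (79.33146667480469, 41.76444625854492), 36.15293884277344), np.int64(6385), np.float64(0.1619875075704395))
(((551.9296875, 214.1220703125), (100.50765228271484, 100.27147674560547), 10.951399803161621), np.int64(6696), np.float64(0.07062999875476703))
```

View pics/w1.png

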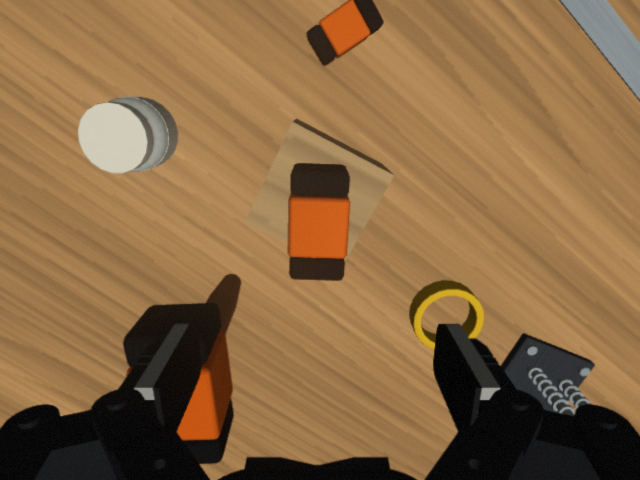

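The wrist view shows the mallet head centred at about (320,222) with its long axis vertical in the picture, between the jaws. It needs a turn of about 2°.

drive_tool(
  translation=[
    [0,0.035,1],
    [0,0,1],
    [0,0,1],
    [0,0,0.8],
    [0,0,0.33],
    [0,0,0],
    [0,0,0],
  ],
  delta_rot=[
    [0,0,0.24],
    [0,0,0],
    [0,0,0],
    [0,0,0],
    [0,0,0],
    [0,0,0],
    [0,0,0],
  ],
  gripper=100,
)

```text
time: 4.78
tcp_pos: [0.5544, 0.2144, 0.139]
orientation: [179.9, -0.2, 36.1]
wrist_force: [-0.1, -0.3, -0.6]
opening: 0.0856
grasp_force: 0.0
```

drive_tool(
  translation=[
    [0,0,0],
    [0,0,0],
    [0,0,0],
    [0,0,0],
    [0,0,0],
    [0,0,0],
    [0,0,0],
    [0,0,0],
  ],
  delta_rot=[
    [0,0,0],
    [0,0,0],
    [0,0,0],
    [0,0,0],
    [0,0,0],
    [0,0,0],
    [0,0,0],
    [0,0,0],
  ],
  gripper=0,
)

```text
time: 5.78
tcp_pos: [0.5538, 0.2143, 0.138]
orientation: [180.0, -0.1, 36.1]
wrist_force: [-0.1, 1.5, 6.1]
opening: 0.0412
grasp_force: 61.6
```

drive_tool(
  translation=[
    [0,0,-0.3],
    [0,0,-0.6],
    [0,0,-0.8],
    [0,0,-0.8],
    [0,0,-0.8],
    [0,0,-0.8],
    [0,0,-0.4],
    [0,0,0],
  ],
  delta_rot=[
    [0,0,0],
    [0,0,0],
    [0,0,0],
    [0,0,0],
    [0,0,0],
    [0,0,0],
    [0,0,0],
    [0,0,0],
  ],
)

```text
time: 6.78
tcp_pos: [0.5535, 0.214, 0.3177]
orientation: [180.0, -0.1, 36.1]
wrist_force: [0.5, 0.6, -3.1]
opening: 0.0414
grasp_force: 61.0
```

```bash
python3 - <<'E'
from h import *
s=ctrl.sense();print(s['time'],s['tcp_pos'],s['orientation'],s['wrist_force'],s['torque'],s['opening'])
c=ctrl.get_calibration("wrist");p,d=ctrl.snapshot("wrist");cv2.imwrite("pics/w2.png",p);np.save("w2.npy",d)
E
```

```text
6.775 [0.55346244 0.21401471 0.31769166] [ 1.79960858e+02 -6.59152822e-02  3.60531772e+01] [ 0.49364967  0.55795395 -3.12748899] [-0.00662961  0.01686376 -0.01268545] 0.04142065866545612
```

View pics/w2.png

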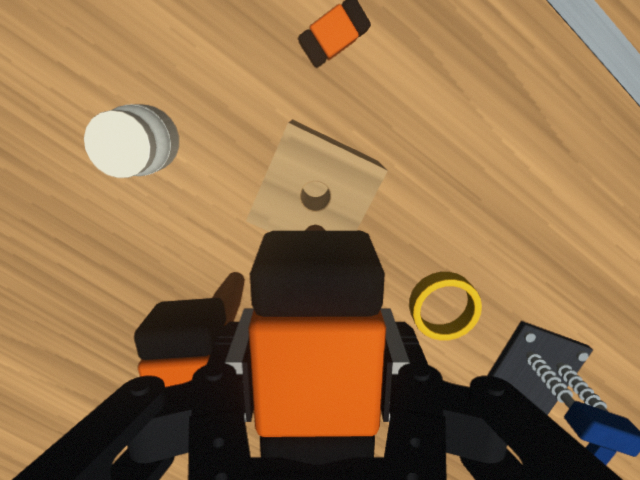

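The mallet is out and upright. The block's empty hole is at (315,195), the tape at (446,308), and the ring arm is only just in view at the lower right. I'll move to beside the ring so it comes fully into view.

drive_tool(
  translation=[
    [-0.44,0.33,0],
    [-0.88,0.66,0],
    [-0.88,0.66,0],
    [-0.88,0.66,0],
    [-0.88,0.66,0],
    [-0.88,0.66,0],
    [-0.88,0.66,0],
    [-0.88,0.66,0],
  ],
  delta_rot=[
    [0,0,0],
    [0,0,0],
    [0,0,0],
    [0,0,0],
    [0,0,0],
    [0,0,0],
    [0,0,0],
    [0,0,0],
  ],
)

```text
time: 7.82
tcp_pos: [0.4545, -0.103, 0.3155]
orientation: [-179.9, 0.1, 36.0]
wrist_force: [0.8, -0.6, -2.7]
opening: 0.0411
grasp_force: 61.1
```

drive_tool(
  translation=[
    [-0.88,0.66,0],
    [-0.88,0.66,0],
    [-0.42,0.3,0],
    [0,0,0],
    [0,0,0],
    [0,0,0],
    [0,0,0],
  ],
  delta_rot=[
    [0,0,0],
    [0,0,0],
    [0,0,0],
    [0,0,0],
    [0,0,0],
    [0,0,0],
    [0,0,0],
  ],
)

```text
time: 8.7
tcp_pos: [0.4241, -0.2045, 0.317]
orientation: [-180.0, 0.0, 36.1]
wrist_force: [0.2, 0.2, -2.4]
opening: 0.0414
grasp_force: 61.2
```

```bash
python3 - <<'E'
from h import *
s=ctrl.sense();print(s['time'],s['tcp_pos'],s['orientation'],s['wrist_force'],s['torque'],s['opening'])
c=ctrl.get_calibration("wrist");p,d=ctrl.snapshot("wrist");cv2.imwrite("pics/w3.png",p);np.save("w3.npy",d)
W,h=cloud(p,d,c,(0,0,640,480))
m=mask(h,100,130,100,30)&(np.hypot(W[:,0]-.481,W[:,1]+.164)<.04)
V=W[m];print(len(V),np.percentile(V[:,2],[2,50,98]))
for a in(.146,.149,.151,.153):
  k=(V[:,2]>a)&(V[:,2]<a+.03);P=(V[k][:,:2]*1000).astype(np.float32)
  print(a,k.sum(),np.median(V[k][:,2]),cv2.minEnclosingCircle(P),cv2.fitEllipse(cv2.convexHull(P)))
for n in("scene","side"):
    p,d=ctrl.snapshot(n);cv2.imwrite(f"pics/{n}3.png",p);np.save(f"{n}3.npy",d)
E
```

```text
8.7 [ 0.42414227 -0.20452656  0.31703144] [-1.79994158e+02  8.98396525e-04  3.61247852e+01] [ 0.1729449   0.15143717 -2.35760051] [-0.0267388   0.00103417 -0.01642064] 0.041360584112485124
2270 [0.14202457 0.15429259 0.15673173]
0.146 1264 0.15531452755258693 ((479.9780578613281, -164.332763671875), 18.740964889526367) ((479.8564147949219, -164.30010986328125), (35.96908187866211, 37.16238021850586), 117.05702209472656)
0.149 1263 0.15531593262461485 ((479.9780578613281, -164.332763671875), 18.740964889526367) ((479.8564147949219, -164.30010986328125), (35.96908187866211, 37.16238021850586), 117.05702209472656)
0.151 1261 0.15531599526055823 ((479.9780578613281, -164.332763671875), 18.740964889526367) ((479.8564147949219, -164.30010986328125), (35.96908187866211, 37.16238021850586), 117.05702209472656)
0.153 1246 0.15532549965667353 ((479.9516296386719, -164.338623046875), 18.719043731689453) ((479.8131103515625, -164.3118438720703), (35.95466232299805, 37.06584167480469), 117.09996032714844)
```

View pics/w3.png

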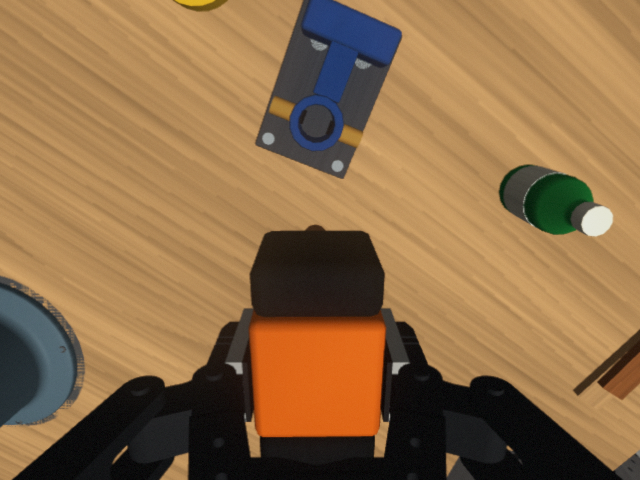

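The ring rim is in full view at (317,122), with the pads running left-right across it and its arm going up in the picture. The glue is at (555,200), well away. Next I'll measure where the held mallet sits relative to the TCP.

```bash
python3 - <<'E'
from h import *
s=ctrl.sense();t=s['tcp_pos'];y=np.deg2rad(36.1)
ex=np.array([np.cos(y),np.sin(y)]);ey=np.array([np.sin(y),-np.cos(y)])
for n in("wrist","scene","side"):
    c=ctrl.get_calibration(n);f="w3" if n=="wrist" else n+"3"
    p=cv2.imread(f"pics/{f}.png");d=np.load(f"{f}.npy");W,h=cloud(p,d,c,(0,0,640,480))
    L=np.c_[(W[:,:2]-t[:2])@ex,(W[:,:2]-t[:2])@ey,W[:,2]-t[2]]
    k=(abs(L[:,0])<.06)&(abs(L[:,1])<.03)&(L[:,2]<.035)&(L[:,2]>-.14);L=L[k];h=h[k]
    T=L[abs(L[:,2]-.025)<.004]
    if len(T)>20: print(n,"top",len(T),np.percentile(T,[1,50,99],axis=0).round(4).tolist())
    o=mask(h,3,14,180,120)&(L[:,2]>.015)
    if o.sum()>20: print("  orange",o.sum(),np.percentile(L[o],[1,50,99],axis=0).round(4).tolist())
    for z in np.arange(-.13,-.02,.01):
        H=L[(L[:,2]>z)&(L[:,2]<z+.01)]
        if len(H)>6: print("  ",round(z,3),len(H),H.min(0)[:2].round(4),H.max(0)[:2].round(4))
    # circle centre by known radius fit along camera ray
    R=cv2.Rodrigues(c['rvec'])[0];cam=-R.T@np.ravel(c['tvec'])
    from scipy.optimize import least_squares
    H=L[(L[:,2]<-.022)&(L[:,2]>-.085)]
    if len(H)>40:
        r=least_squares(lambda q:np.hypot(H[:,0]-q[0]-q[2]*(H[:,2]+.05),H[:,1]-q[1]-q[3]*(H[:,2]+.05))-.011,[0,0,0,0],loss='soft_l1',f_scale=.001)
        print("  axis at z-.05",r.x.round(4),len(H))
E
```

```text
wrist top 26307 [[-0.0317, -0.0223, 0.0213], [0.0082, 0.0005, 0.0241], [0.038, 0.0237, 0.0286]]
  orange 14789 [[-0.0212, -0.019, 0.0225], [0.0021, 0.0008, 0.0245], [0.0204, 0.0208, 0.0258]]
   -0.13 45 [ 0.0028 -0.0076] [0.0073 0.0062]
   -0.12 49 [ 0.0052 -0.0061] [0.0081 0.0047]
scene top 256 [[-0.0343, -0.0268, 0.0211], [0.0072, 0.0002, 0.0225], [0.0403, 0.0271, 0.0278]]
  orange 118 [[-0.0175, -0.0179, 0.0204], [0.0016, 0.0017, 0.0226], [0.0228, 0.0196, 0.0244]]
   -0.13 19 [ 0.0006 -0.0069] [0.0111 0.0048]
   -0.12 24 [-0.0016 -0.0076] [0.0114 0.0069]
   -0.11 26 [-0.0015 -0.0103] [0.012  0.0084]
   -0.1 31 [ 0.0026 -0.0107] [0.0152 0.008 ]
   -0.09 35 [ 0.0029 -0.0112] [0.0134 0.0074]
   -0.08 39 [-0.0008 -0.0116] [0.013  0.0094]
   -0.07 40 [-0.0027 -0.0119] [0.0151 0.0087]
   -0.06 35 [-0.0008 -0.0124] [0.0144 0.0081]
   -0.05 41 [-0.0001 -0.0108] [0.0164 0.0097]
   -0.04 35 [-0.0004 -0.0111] [0.0154 0.0095]
  axis at z-.05 [-0.0002 -0.0008  0.0171  0.0274] 208
side top 448 [[-0.0413, -0.0247, 0.0212], [-0.0108, -0.0011, 0.0242], [0.0341, 0.0278, 0.0284]]
  orange 225 [[-0.0242, -0.0188, 0.0217], [-0.0065, -0.0005, 0.0246], [0.0173, 0.0197, 0.0266]]
   -0.13 18 [-0.0105 -0.0065] [-0.0025  0.0057]
   -0.12 26 [-0.0119 -0.0085] [-0.0028  0.0061]
   -0.11 30 [-0.0124 -0.0084] [-0.0012  0.0073]
   -0.1 34 [-0.0135 -0.0082] [0.     0.0082]
   -0.09 35 [-0.0137 -0.008 ] [-0.0038  0.0104]
   -0.08 39 [-0.0139 -0.008 ] [-0.0024  0.0103]
   -0.07 43 [-0.0137 -0.008 ] [-0.0025  0.0097]
   -0.06 42 [-0.0133 -0.0079] [0.0015 0.0109]
   -0.05 47 [-0.0137 -0.0091] [0.0029 0.0112]
   -0.04 28 [-0.013  -0.0076] [0.0002 0.0107]
  axis at z-.05 [-0.0005 -0.0001 -0.0101  0.0079] 219
```

drive_tool(
  translation=[
    [0.4,0,0],
    [0.6,0.01,0],
    [0.5,0,0],
    [0.235,0,0],
    [0,0,0],
    [0,0,0],
    [0,0,0],
    [0,0,0],
  ],
  delta_rot=[
    [0,0,0],
    [0,0,0],
    [0,0,0],
    [0,0,0],
    [0,0,0],
    [0,0,0],
    [0,0,0],
    [0,0,0],
  ],
)

```text
time: 9.85
tcp_pos: [0.4801, -0.1649, 0.3172]
orientation: [180.0, -0.0, 36.0]
wrist_force: [-0.5, 0.3, -3.5]
opening: 0.041
grasp_force: 61.2
```

```bash
python3 - <<'E'
from h import *
s=ctrl.sense();print(s['time'],s['tcp_pos'],s['orientation'],s['wrist_force'])
a=[]
for n in("scene","side"):
    p,d=ctrl.snapshot(n);c=ctrl.get_calibration(n)
    uv=cv2.projectPoints(np.array([[.48,-.1643,.17]]),c['rvec'],c['tvec'],c['intrinsics'],c['dist_coeffs'])[0].ravel().astype(int)
    u,v=uv; a.append(cv2.resize(p[v-40:v+40,u-40:u+40],(400,400),interpolation=cv2.INTER_CUBIC))
cv2.imwrite("pics/al.png",np.hstack(a))
E
```

```text
9.85 [ 0.48011099 -0.16488038  0.31716891] [ 1.79990739e+02 -1.12014390e-03  3.60162171e+01] [-0.54830147  0.25656765 -3.50614538]
```

View pics/al.png

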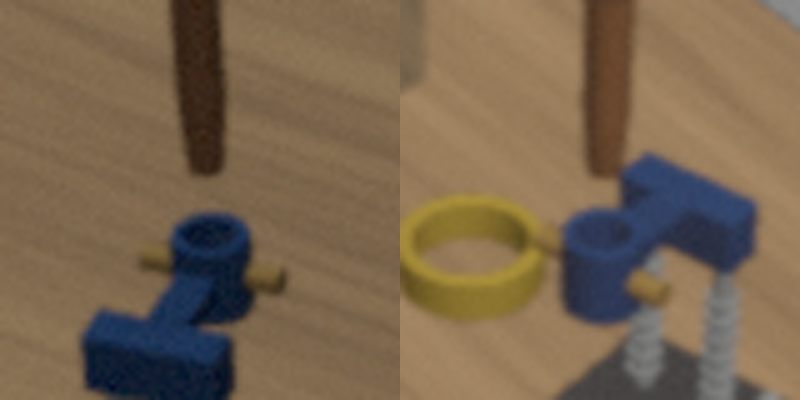

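The foot hangs directly over the bore in both views: (206,170) over ring (211,235) on the left, (604,175) over (600,230) on the right. I'll descend.

drive_tool(
  translation=[
    [0.02,-0.01,0.1],
    [0,0,0.25],
    [0,0,0.3],
    [0,0,0.25],
    [0,0,0.2],
    [0,0,0.1],
    [0,0,0],
    [0,0,0],
  ],
  delta_rot=[
    [0,0,0],
    [0,0,0],
    [0,0,0],
    [0,0,0],
    [0,0,0],
    [0,0,0],
    [0,0,0],
    [0,0,0],
  ],
)

```text
time: 10.95
tcp_pos: [0.481, -0.1639, 0.2696]
orientation: [180.0, -0.0, 36.1]
wrist_force: [0.5, 0.4, -2.7]
opening: 0.0415
grasp_force: 61.2
```

drive_tool(
  translation=[
    [0,0,0.05],
    [0,0,0.05],
    [0,0,0.05],
    [0,0,0.05],
    [0,0,0.05],
    [0,0,0.05],
    [0,0,0],
    [0,0,0],
  ],
  delta_rot=[
    [0,0,0],
    [0,0,0],
    [0,0,0],
    [0,0,0],
    [0,0,0],
    [0,0,0],
    [0,0,0],
    [0,0,0],
  ],
)

```text
time: 11.95
tcp_pos: [0.4808, -0.1639, 0.2572]
orientation: [180.0, -0.0, 36.1]
wrist_force: [0.3, 0.1, -2.5]
opening: 0.041
grasp_force: 61.2
```

drive_tool(
  translation=[
    [0,0,0.05],
    [0,0,0.05],
    [0,0,0.05],
    [0,0,0.05],
    [0,0,0.05],
    [0,0,0.05],
    [0,0,0],
    [0,0,0],
  ],
  delta_rot=[
    [0,0,0],
    [0,0,0],
    [0,0,0],
    [0,0,0],
    [0,0,0],
    [0,0,0],
    [0,0,0],
    [0,0,0],
  ],
)

```text
time: 12.95
tcp_pos: [0.4808, -0.1639, 0.2451]
orientation: [180.0, -0.0, 36.1]
wrist_force: [-0.1, -0.9, -2.7]
opening: 0.0415
grasp_force: 61.3
```

drive_tool(
  translation=[
    [0,0,0.04],
    [0,0,0.04],
    [0,0,0.04],
    [0,0,0.04],
    [0,0,0.04],
    [0,0,0],
  ],
  delta_rot=[
    [0,0,0],
    [0,0,0],
    [0,0,0],
    [0,0,0],
    [0,0,0],
    [0,0,0],
  ],
)

```text
time: 13.7
tcp_pos: [0.481, -0.1639, 0.2373]
orientation: [180.0, -0.0, 36.1]
wrist_force: [0.4, 0.9, 2.9]
opening: 0.041
grasp_force: 61.8
```

drive_tool(
  translation=[
    [0,0,0.04],
    [0,0,0.04],
    [0,0,0.04],
    [0,0,0.04],
    [0,0,0.04],
    [0,0,0],
  ],
  delta_rot=[
    [0,0,0],
    [0,0,0],
    [0,0,0],
    [0,0,0],
    [0,0,0],
    [0,0,0],
  ],
)

```text
time: 14.45
tcp_pos: [0.4808, -0.1639, 0.229]
orientation: [180.0, -0.0, 36.1]
wrist_force: [0.2, 0.1, 4.3]
opening: 0.0414
grasp_force: 62.0
```

drive_tool(
  translation=[
    [0,0,0.04],
    [0,0,0.04],
    [0,0,0.04],
    [0,0,0.04],
    [0,0,0.04],
    [0,0,0.04],
    [0,0,0.04],
    [0,0,0],
  ],
  delta_rot=[
    [0,0,0],
    [0,0,0],
    [0,0,0],
    [0,0,0],
    [0,0,0],
    [0,0,0],
    [0,0,0],
    [0,0,0],
  ],
)

```text
time: 15.45
tcp_pos: [0.4805, -0.1638, 0.2177]
orientation: [-180.0, 0.0, 36.1]
wrist_force: [-4.0, -0.2, 2.6]
opening: 0.0412
grasp_force: 61.8
```

drive_tool(
  translation=[
    [0,0,0.04],
    [0,0,0.04],
    [0,0,0.04],
    [0,0,0.04],
    [0,0,0.04],
    [0,0,0.04],
    [0,0,0.04],
    [0,0,0],
  ],
  delta_rot=[
    [0,0,0],
    [0,0,0],
    [0,0,0],
    [0,0,0],
    [0,0,0],
    [0,0,0],
    [0,0,0],
    [0,0,0],
  ],
)

```text
time: 16.45
tcp_pos: [0.4809, -0.1638, 0.2066]
orientation: [180.0, -0.0, 36.1]
wrist_force: [0.2, 0.8, 2.3]
opening: 0.0412
grasp_force: 62.1
```

drive_tool(
  translation=[
    [0,0,0.04],
    [0,0,0.04],
    [0,0,0.04],
    [0,0,0.04],
    [0,0,0.04],
    [0,0,0.04],
    [0,0,0.04],
    [0,0,0.04],
  ],
  delta_rot=[
    [0,0,0],
    [0,0,0],
    [0,0,0],
    [0,0,0],
    [0,0,0],
    [0,0,0],
    [0,0,0],
    [0,0,0],
  ],
)

```text
time: 17.45
tcp_pos: [0.4807, -0.1638, 0.1938]
orientation: [-180.0, 0.0, 36.1]
wrist_force: [-0.5, 0.0, 3.3]
opening: 0.0412
grasp_force: 62.1
```

drive_tool(
  translation=[
    [0,0,0.04],
    [0,0,0.04],
    [0,0,0.04],
    [0,0,0.04],
    [0,0,0.04],
    [0,0,0.04],
    [0,0,0.04],
    [0,0,0.04],
  ],
  delta_rot=[
    [0,0,0],
    [0,0,0],
    [0,0,0],
    [0,0,0],
    [0,0,0],
    [0,0,0],
    [0,0,0],
    [0,0,0],
  ],
)

```text
time: 18.45
tcp_pos: [0.4807, -0.1638, 0.181]
orientation: [-180.0, -0.0, 36.1]
wrist_force: [0.9, 1.0, 3.9]
opening: 0.0412
grasp_force: 62.1
```

drive_tool(
  translation=[
    [0,0,0.04],
    [0,0,0.04],
    [0,0,0.04],
    [0,0,0.03],
    [0,0,0.03],
    [0,0,0],
  ],
  delta_rot=[
    [0,0,0],
    [0,0,0],
    [0,0,0],
    [0,0,0],
    [0,0,0],
    [0,0,0],
  ],
)

```text
time: 19.2
tcp_pos: [0.4807, -0.1638, 0.1737]
orientation: [-180.0, 0.0, 36.1]
wrist_force: [-0.2, 0.8, 2.6]
opening: 0.0413
grasp_force: 62.1
```

```bash
python3 - <<'E'
from h import *
s=ctrl.sense();print(s['time'],s['tcp_pos'],s['orientation'],s['wrist_force'])
for n in("scene","side"):
    p,d=ctrl.snapshot(n);c=ctrl.get_calibration(n)
    cv2.imwrite(f"pics/{n}5.png",p);np.save(f"{n}5.npy",d)
    W,h=cloud(p,d,c,(0,0,640,480))
    # sleeve top height (53-77mm off axis), compared with the start
    p0=cv2.imread(f"pics/{n}0.png");d0=np.load(f"{n}0.npy");W0,h0=cloud(p0,d0,c,(0,0,640,480))
    for V,hh in((W0,h0),(W,h)):
        r=np.hypot(V[:,0]-.48,V[:,1]+.1643);m=mask(hh,100,130,100,30)&(r>.045)&(r<.085)&(V[:,2]>.11)
        print(n,m.sum(),np.percentile(V[m][:,2],[50,75,90,95]).round(4))
E
```

```text
19.2 [ 0.48067991 -0.16375441  0.17369175] [-1.79984630e+02  3.49649561e-03  3.60549615e+01] [-0.16949895  0.75019622  2.6414005 ]
scene 458 [0.1373 0.1423 0.1437 0.1443]
scene 516 [0.1352 0.1384 0.3989 0.4313]
side 206 [0.1431 0.1442 0.145  0.1454]
side 178 [0.1358 0.1391 0.1401 0.1406]
```

drive_tool(
  translation=[
    [0,0,0.03],
    [0,0,0.03],
    [0,0,0.03],
    [0,0,0.03],
    [0,0,0.02],
    [0,0,0.02],
    [0,0,0],
  ],
  delta_rot=[
    [0,0,0],
    [0,0,0],
    [0,0,0],
    [0,0,0],
    [0,0,0],
    [0,0,0],
    [0,0,0],
  ],
)

```text
time: 20.18
tcp_pos: [0.4807, -0.1638, 0.1674]
orientation: [-180.0, 0.0, 36.1]
wrist_force: [-0.4, 1.2, 3.4]
opening: 0.0413
grasp_force: 62.1
```

drive_tool(
  translation=[
    [0,0,0.02],
    [0,0,0.02],
    [0,0,0],
    [0,0,0],
  ],
  delta_rot=[
    [0,0,0],
    [0,0,0],
    [0,0,0],
    [0,0,0],
  ],
)

```text
time: 20.68
tcp_pos: [0.4807, -0.1638, 0.1659]
orientation: [-180.0, 0.0, 36.1]
wrist_force: [0.1, 0.7, 4.5]
opening: 0.0416
grasp_force: 62.1
```

drive_tool(
  translation=[
    [0,0,0.02],
    [0,0,0.02],
    [0,0,0],
    [0,0,0],
  ],
  delta_rot=[
    [0,0,0],
    [0,0,0],
    [0,0,0],
    [0,0,0],
  ],
)

```text
time: 21.18
tcp_pos: [0.4808, -0.1638, 0.1644]
orientation: [-180.0, 0.0, 36.1]
wrist_force: [-1.7, 1.9, 4.7]
opening: 0.041
grasp_force: 62.3
```

drive_tool(
  translation=[
    [0,0,0.02],
    [0,0,0.02],
    [0,0,0],
    [0,0,0],
  ],
  delta_rot=[
    [0,0,0],
    [0,0,0],
    [0,0,0],
    [0,0,0],
  ],
)

```text
time: 21.68
tcp_pos: [0.4808, -0.1638, 0.163]
orientation: [-180.0, 0.0, 36.1]
wrist_force: [-1.8, 2.2, 7.0]
opening: 0.0411
grasp_force: 62.5
```

drive_tool(
  translation=[
    [0,0,0.02],
    [0,0,0.01],
    [0,0,0],
    [0,0,0],
  ],
  delta_rot=[
    [0,0,0],
    [0,0,0],
    [0,0,0],
    [0,0,0],
  ],
)

```text
time: 22.18
tcp_pos: [0.4808, -0.1638, 0.1619]
orientation: [-180.0, 0.0, 36.1]
wrist_force: [-2.1, 2.4, 7.7]
opening: 0.0409
grasp_force: 62.6
```

```bash
python3 - <<'E'
from h import *
s=ctrl.sense();print(s['time'],s['tcp_pos'],s['orientation'],s['wrist_force'])
a=[]
for n in("scene","side"):
    p,d=ctrl.snapshot(n);c=ctrl.get_calibration(n)
    W,h=cloud(p,d,c,(0,0,640,480));V=W
    r=np.hypot(V[:,0]-.48,V[:,1]+.1643);m=mask(h,100,130,100,30)&(r>.045)&(r<.085)&(V[:,2]>.11)&(V[:,2]<.16)
    print(n,m.sum(),np.percentile(V[m][:,2],[50,75,90,95]).round(4))
    u,v=cv2.projectPoints(np.array([[.48,-.1643,.15]]),c['rvec'],c['tvec'],c['intrinsics'],c['dist_coeffs'])[0].ravel().astype(int)
    a.append(cv2.resize(p[v-40:v+40,u-40:u+40],(400,400),interpolation=cv2.INTER_CUBIC))
cv2.imwrite("pics/seat.png",np.hstack(a))
E
```

```text
22.175 [ 0.48076422 -0.16383438  0.16193463] [-1.79994601e+02  8.28969543e-03  3.60583432e+01] [-2.06942265  2.44678645  7.74423805]
scene 418 [0.1304 0.1331 0.1344 0.1353]
side 156 [0.1318 0.1345 0.1356 0.1361]
```

View pics/seat.png

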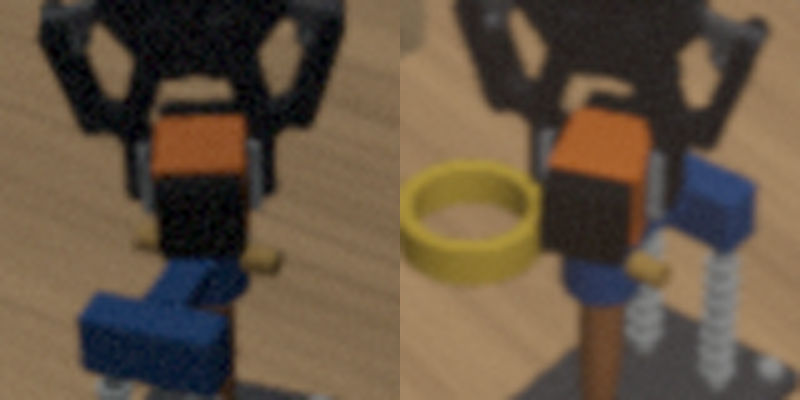

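The head is down on the ring in both views: its underside meets the rim near (205,255) on the left and (600,258) on the right. The ring has sunk about 9 mm and the force has kinked upward, so it is home. Now I'll ease up slowly.

drive_tool(
  translation=[
    [0,0,-0.015],
    [0,0,-0.015],
    [0,0,-0.015],
    [0,0,-0.015],
    [0,0,-0.015],
    [0,0,-0.015],
    [0,0,-0.015],
    [0,0,0],
  ],
  delta_rot=[
    [0,0,0],
    [0,0,0],
    [0,0,0],
    [0,0,0],
    [0,0,0],
    [0,0,0],
    [0,0,0],
    [0,0,0],
  ],
)

```text
time: 23.28
tcp_pos: [0.4807, -0.1638, 0.1656]
orientation: [-180.0, 0.0, 36.1]
wrist_force: [-0.9, 2.4, 4.0]
opening: 0.0412
grasp_force: 62.3
```

drive_tool(
  translation=[
    [0,0,-0.015],
    [0,0,-0.015],
    [0,0,-0.015],
    [0,0,-0.015],
    [0,0,-0.015],
    [0,0,0],
    [0,0,0],
    [0,0,0],
  ],
  delta_rot=[
    [0,0,0],
    [0,0,0],
    [0,0,0],
    [0,0,0],
    [0,0,0],
    [0,0,0],
    [0,0,0],
    [0,0,0],
  ],
)

```text
time: 24.28
tcp_pos: [0.4808, -0.1638, 0.1687]
orientation: [180.0, 0.0, 36.1]
wrist_force: [0.8, 1.4, 1.3]
opening: 0.0413
grasp_force: 61.9
```

drive_tool(
  translation=[
    [0,0,-0.01],
    [0,0,-0.01],
    [0,0,-0.01],
    [0,0,0],
    [0,0,0],
    [0,0,0],
  ],
  delta_rot=[
    [0,0,0],
    [0,0,0],
    [0,0,0],
    [0,0,0],
    [0,0,0],
    [0,0,0],
  ],
)

```text
time: 25.02
tcp_pos: [0.4807, -0.1638, 0.1698]
orientation: [-180.0, 0.0, 36.1]
wrist_force: [1.0, 0.9, 0.7]
opening: 0.0414
grasp_force: 61.8
```

```bash
python3 - <<'E'
from h import *
f=[]
for i in range(6):
    ctrl.snapshot("side");f.append(ctrl.sense()['wrist_force'])
print(np.mean(f,0),ctrl.sense()['tcp_pos'])
p,d=ctrl.snapshot("side");c=ctrl.get_calibration("side")
W,h=cloud(p,d,c,(0,0,640,480));V=W
r=np.hypot(V[:,0]-.48,V[:,1]+.1643);m=mask(h,100,130,100,30)&(r>.045)&(r<.085)&(V[:,2]>.11)&(V[:,2]<.16)
print(m.sum(),np.percentile(V[m][:,2],[50,75,90,95]).round(4))
E
```

```text
[0.83357545 0.75819272 0.64291665] [ 0.48071302 -0.16380877  0.16986033]
155 [0.1401 0.1424 0.1436 0.144 ]
```

drive_tool(
  translation=[
    [0,0,-0.01],
    [0,0,0],
    [0,0,0],
  ],
  delta_rot=[
    [0,0,0],
    [0,0,0],
    [0,0,0],
  ],
)

```text
time: 25.75
tcp_pos: [0.4807, -0.1638, 0.1702]
orientation: [-180.0, 0.0, 36.1]
wrist_force: [0.8, 1.0, 0.2]
opening: 0.0414
grasp_force: 61.7
```

drive_tool(
  translation=[
    [0,0,0],
    [0,0,0],
    [0,0,0],
    [0,0,0],
    [0,0,0],
    [0,0,0],
    [0,0,0],
    [0,0,0],
  ],
  delta_rot=[
    [0,0,0],
    [0,0,0],
    [0,0,0],
    [0,0,0],
    [0,0,0],
    [0,0,0],
    [0,0,0],
    [0,0,0],
  ],
  gripper=90,
)

```text
time: 26.75
tcp_pos: [0.4808, -0.1638, 0.1703]
orientation: [-180.0, 0.0, 36.1]
wrist_force: [-0.4, -0.1, -0.2]
opening: 0.0768
grasp_force: 0.0
```

drive_tool(
  translation=[
    [0,0,-0.2],
    [0,0,-0.4],
    [0,0,-0.7],
    [0,0,-0.8],
    [0,0,-0.8],
    [0,0,-0.4],
    [0,0,0],
    [0,0,0],
  ],
  delta_rot=[
    [0,0,0],
    [0,0,0],
    [0,0,0],
    [0,0,0],
    [0,0,0],
    [0,0,0],
    [0,0,0],
    [0,0,0],
  ],
)

```text
time: 27.75
tcp_pos: [0.4802, -0.1635, 0.3009]
orientation: [-179.9, 0.1, 36.1]
wrist_force: [-0.1, 0.7, -1.1]
opening: 0.0771
grasp_force: 0.0
```

```bash
python3 - <<'E'
from h import *
s=ctrl.sense();print(s['time'],s['tcp_pos'],s['wrist_force'],s['opening'])
a=[]
for n in("wrist","scene","side"):
    c=ctrl.get_calibration(n);p,d=ctrl.snapshot(n)
    W,h=cloud(p,d,c,(0,0,640,480));r=np.hypot(W[:,0]-.48,W[:,1]+.1643)
    V=W[(r<.055)&(W[:,2]>.18)&(W[:,2]<.21)];T=V[V[:,2]>np.median(V[:,2])-.004]
    A=np.c_[T[:,:2],np.ones(len(T))];q=np.linalg.lstsq(A,T[:,2],rcond=None)[0]
    print(n,len(T),rect(T,0,1),"tilt",q[:2].round(3))
    m=mask(h,100,130,100,30)&(r>.045)&(r<.085)&(W[:,2]>.11)&(W[:,2]<.16)
    print("  sleeve",m.sum(),np.percentile(W[m][:,2],[50,75,90,95]).round(4))
    if n!="wrist":
        u,v=cv2.projectPoints(np.array([[.48,-.1643,.15]]),c['rvec'],c['tvec'],c['intrinsics'],c['dist_coeffs'])[0].ravel().astype(int)
        a.append(cv2.resize(p[v-40:v+40,u-40:u+40],(400,400),interpolation=cv2.INTER_CUBIC))
cv2.imwrite("pics/end.png",np.hstack(a))
E
```

```text
27.75 [ 0.48021965 -0.16349113  0.30091333] [-0.05149976  0.65472186 -1.14372994] 0.07707791029958753
wrist 7915 (((480.25506591796875, -164.46340942382812), (79.16144561767578, 42.06147003173828), 36.091880798339844), np.int64(7915), np.float64(0.19454412755211326)) tilt [-0.007  0.004]
  sleeve 3586 [0.1429 0.1434 0.1439 0.1441]
scene 349 (((481.9655456542969, -163.66586303710938), (84.1484603881836, 39.869056701660156), 35.88609313964844), np.int64(349), np.float64(0.19360470335344498)) tilt [-0.013 -0.002]
  sleeve 459 [0.1367 0.1414 0.1428 0.1434]
side 398 (((478.4237976074219, -164.95948791503906), (82.63154602050781, 39.72209930419922), 36.45316696166992), np.int64(398), np.float64(0.1944658049091141)) tilt [-0.     0.022]
  sleeve 155 [0.1421 0.1434 0.1444 0.1449]
```

View pics/end.png

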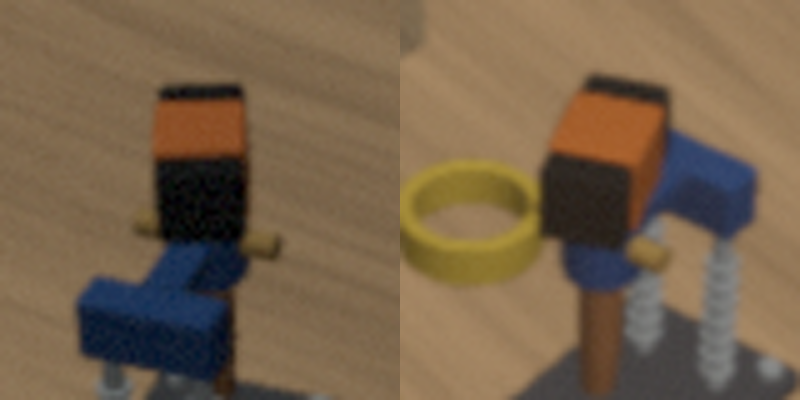

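The mallet stands upright with its head on the rim in both views. It is centred within 1 mm, its top is at 0.1945 (underside about 0.1545), and the gripper is clear. I'll hand it in.

```bash
python3 -c "
from station import ctrl
print(ctrl.close_job())"
```

```text
the job is handed in; nothing more can be done
None
```

The job is handed in at about 28 s with no verdict shown; by my last camera check the mallet hangs upright in the blue ring, head seated on the rim and centred within about 1 mm, the gripper is clear, and the ring never came near its stop.

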